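# Rinse the captive wash brush and draw its telescopic handle out

## Task

Rinse the brush in the clear wash tub: with its handle still short, draw it all the way up to the lid and push it all the way back down, twice. Then squeeze the red button on the grip, pull the handle out past its first stop to the second stop with the brush drawn up against the lid, and finish still holding the grip there: do not let go. Leave everything else on the bench where it stands.

Things in the scene. Friction and masses are not known exactly. Their poses are not given: they have to be found in the camera images.
- wash_tub: clear plastic tub fixed to the bench, 122 mm across the rim, 114 mm high; black foot 162 mm over its lugs; clear lid with a black bush on top, 42 mm across, up to 130 mm above the bench. A brush inside slides only straight up and down; its 21 mm outer tube passes the bush at the centre. Origin: centre of the underside, on the bench; z up; the red button is on the grip's -x side in this frame
- grip_centre (a point): centre of the black grip on top of the telescopic rod, 34 x 34 mm, 48 mm high, 174 mm above the bench at the start, over the tub's centre; it rises but never turns. Axes as the tub's: red button on the -x face, the +x and both y faces plain. Gripped across the y faces the button stays untouched; gripped across the x faces it is squeezed
- button_face (a point): centre of the outer face of the red button, 18 mm wide and 30 mm high, 22 mm from the grip's centre along -x, at the grip's mid height; it sinks in along +x when pressed
- brush_lift (a joint): height of the brush in the tub, m: 0 = down on its lower stop (as it starts), 0.052 = up, brush head against the lid. It weighs about 4.3 N with the handle, has slight friction, and sinks back by itself when let go
- handle_extension (a joint): how far the telescopic handle is drawn out of the outer tube, m: 0 = short (as it starts), 0.030 = first stop, 0.060 = second stop, the end of its travel. The handle locks at 0, 0.030 and 0.060 whenever the button is out; with the button held in it slides against about 1.5 N of friction and passes the first stop freely
- lock_button (a joint): how far the red button is pressed, m: 0 = out, locked; 0.005 = flush with the grip's face. Spring loaded, 1 N at first and 6 N fully in; beyond 0.004 the handle is free. It springs out when let go
- bench_mug: bystander: green and white mug, 78 x 116 mm, 101 mm high, loose, standing; origin at the centre of its underside
- jam_jar: bystander: glass jar with a green lid, 69 mm across, 84 mm high, loose, standing; origin at the centre of its underside
- tape_measure: bystander: yellow tape measure, 37 x 85 mm, 61 mm high, loose; origin at the centre of its underside

How it is judged:
By the outcome, as a careful person would: the job done as asked, in the order asked, and still so for the second after the job is handed in, while the arm keeps its last pose, push and grip.
It also fails if it takes over 54 s, if anything falls off the work surface, if the arm or the gripper's body presses on something with over 40 N, if the wrist force passes 120 N, or if a joint passes its speed limit or range.

## Robot

A 6-joint arm with a two-finger parallel gripper is mounted at the origin on a cart in front of the work surface, level with it; the furniture and walls round the work are solid. World frame = base frame: x ahead of the robot, y to its left, z up, the work surface at z = 0. Lengths are in m, angles in rad, forces in N, time in s.
With the tool pointing down it reaches from about 0.3 to 1 m from the base axis. Payload 5.1 kg.
Tool frame: the origin (TCP) lies between the finger pads, 19 mm behind the fingertips; this is the grasp point; z points along the fingers, y is the line along which they close (so a half turn about z gives the same grasp; the last joint's range is limited). The gripper opens to 95 mm and grips with 3 to 60 N. Pads are 20 mm wide; open, the fingers measure 119 mm over their backs; the gripper's body (75 mm by 180 mm) begins 59 mm behind the grasp point.
Start: joints at [-1.277, 0.124, 1.65, -0, 1.367, -0.083], TCP at [0.239, -0.604, 0.233] pointing down, gripper open.
Joint ranges: [-2.61, 2.61], [-1.02, 2.33], [0.03, 2.71], [-1.35, 4.49], [0.32, 2.68], [-2.91, 2.91]. Speed limits (rad/s): [2.57, 2.57, 3.14, 3.14, 3.14, 3.14].

## Interface

Orientations are given as a rotation vector (axis times angle).
In Python, from plant import bot gives the robot as it stands.
- The arm moves only by the shell command python3 -m handwheel 'ROWS'. ROWS is JSON, a list of rows, each an object of numbers: "x", "y", "z": the shift along the tool's x, y, z in cm; "ax", "ay", "az": the turn, a rotation vector about the tool's x, y, z in rad; "gripper": the closure, from -1 (fully open) to 1 (shut), so that 0 is half open. A call has 1 to 10 rows; each row is the pose to reach, as a shift and turn from the pose commanded when the call began, along the tool's axes at that moment; what a row does not reach only later rows make up. A row lasts 1/10 s, in which the tool goes at most 50 mm and 8.59 degrees, less where a joint would pass 70% of its speed; a pose out of reach is approached as far as the arm can. A call with a gripper value outside its range is refused whole. The fingers move at their own pace and stop on an object; the grip force is fixed at half the most. Time passes only in rows, so rows that repeat a pose let the fingers close. It gives the time, the measured TCP pose, the force, the opening and the grip force at its end, in the units of the state.
- bot.get_state(): the state, without advancing time (a new reading comes with each control period).
- bot.grab_frame(name): name is "scene" or "side" or "wrist"; returns the picture (400x640x3 uint8, red, green, blue); there is no depth.
- bot.camera_info(name): a dict with "fovy" (degrees; the focal length in pixels is half the picture's height over the tangent of half this angle, whatever the lens; pixels are square), "cx", "cy" (the principal point, pixels), "rvec" (rotation vector, rad) and "tvec" (3), from world to camera coordinates, as OpenCV has them; the wrist camera has in their place "hand_eye" (4x4, takes a point from camera to tool coordinates, whose origin is the TCP and whose axes are the flange's). Camera axes: x right, y down, z forward; pixel columns grow to the right and rows downward; lengths in m; the calibration is good to about 2 mm. A picture is of the moment at which its call begins: read the wrist's pose just before it. camera_info takes no time and is no camera call.
- bot.finish_job(): hands the job in; it is judged then, once.
The state is a dict: "t": time; "joint_pos": joint angles; "qd": joint speeds; "joint_torque": joint torques, N m; "position": TCP position; "tcp_rot": TCP orientation; "ft_force": force on the tool from outside, world axes, zero at the start; "ft_torque": the same for the moment, N m; "width": finger opening in m; "finger_force": force on a finger pad.
Only numpy, scipy, OpenCV 4.12 (cv2) and the standard library are available. Lean on these libraries where they do the work, as an engineer would, in place of code of your own. Each camera call takes 0.05 s, during which the arm holds its last target. There are 200 camera calls.

## Working session

There is one attempt and no reset: what is moved stays moved. The work goes in short steps, Python scripts to look and compute and a shell command to move; the robot and the scene stay as the last step left them, time stands still between calls to the robot, and variables do not carry over. Pictures are saved under pics/ and viewed, at most 10 in all, crops included, and the job is handed in when it is done.

```bash
mkdir -p pics
python3 - <<'E'
from plant import bot
import cv2
print(bot.get_state())
for n in("scene","side"):
    cv2.imwrite(f"pics/{n}0.png",bot.grab_frame(n)[:,:,::-1]); print(bot.camera_info(n))
print(bot.camera_info("wrist"))
E
```

```text
{'t': 0.0, 'joint_pos': array([-1.27661308e+00,  1.24508321e-01,  1.65166126e+00, -8.59508715e-06,
        1.36746784e+00, -8.26383595e-02]), 'qd': array([-0.00060864,  0.00044237,  0.00107757,  0.00107095, -0.00173108,
        0.00018267]), 'joint_torque': array([-5.14001986e-04, -4.17598164e+01, -3.59930384e+01,  7.73797324e-02,
        4.90938022e-02, -1.74294801e-04]), 'position': array([ 0.23895381, -0.60384716,  0.23219244]), 'tcp_rot': array([-3.08399928e+00, -5.88036219e-01,  3.52017248e-04]), 'ft_force': array([-0.70459356,  0.19900708,  1.2296392 ]), 'ft_torque': array([ 0.0146074 ,  0.00382686, -0.00067669]), 'finger_force': 0.0, 'width': 0.09486742322421848}
{'fovy': 51.781229053068465, 'cx': 314.7341586372713, 'cy': 198.62824958182728, 'rvec': array([ 1.09885753, -1.99925147,  1.27589559]), 'tvec': array([0.29403658, 0.31101414, 0.86483839])}
{'fovy': 45.75830913859771, 'cx': 311.36703372527313, 'cy': 201.1148625191246, 'rvec': array([ 1.96320912, -0.18364178,  0.14183651]), 'tvec': array([-0.522149  ,  0.16067668,  1.42272201])}
{'fovy': 65.67278874019254, 'cx': 322.9270604094209, 'cy': 200.0923318242267, 'hand_eye': array([[-3.74424746e-04, -9.71925088e-01, -2.35290210e-01,
         6.46454822e-02],
       [ 9.99999048e-01, -5.14030923e-05, -1.37899674e-03,
        -1.27811703e-03],
       [ 1.32818689e-03, -2.35290503e-01,  9.71924182e-01,
        -1.50534176e-01],
       [ 0.00000000e+00,  0.00000000e+00,  0.00000000e+00,
         1.00000000e+00]])}
```

View pics/scene0.png

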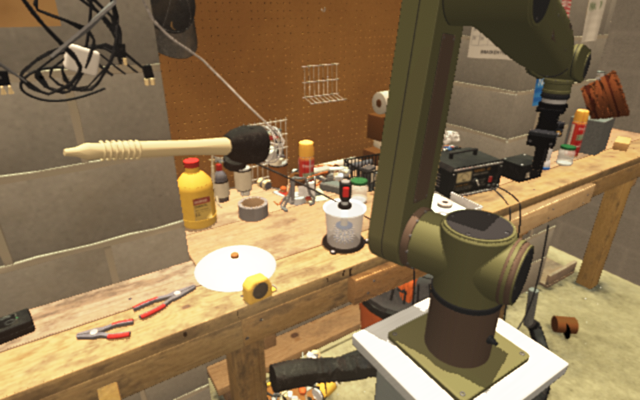

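View pics/side0.png

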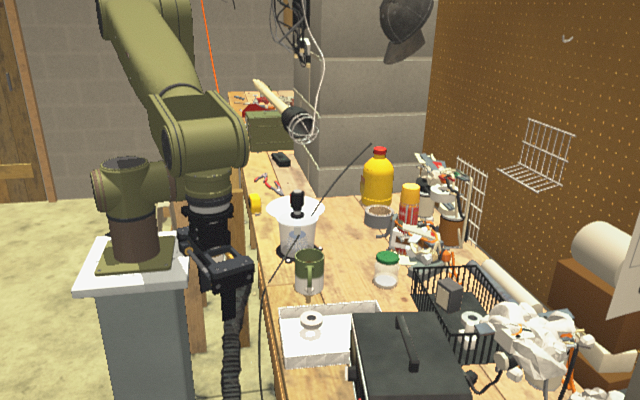

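Scene: the tub is at about (345,225), with the grip at (346,193) and the red button facing the camera at (346,187). Side: the grip is at (297,203), the mug at (309,270), the jar at (386,268). I'll zoom in and triangulate.

```bash
cat > h.py <<'E'
import numpy as np, cv2
from plant import bot
from scipy.spatial.transform import Rotation as R
def cam(n):
    c=bot.camera_info(n); f=200/np.tan(np.radians(c['fovy']/2))
    K=np.array([[f,0,c['cx']],[0,f,c['cy']],[0,0,1]])
    if n=='wrist':
        s=bot.get_state(); T=np.eye(4); T[:3,:3]=R.from_rotvec(s['tcp_rot']).as_matrix(); T[:3,3]=s['position']
        W=np.linalg.inv(T@c['hand_eye'])
    else:
        W=np.eye(4); W[:3,:3]=R.from_rotvec(c['rvec']).as_matrix(); W[:3,3]=c['tvec']
    return K@W[:3]
def tri(P1,p1,P2,p2):
    X=cv2.triangulatePoints(P1,P2,np.array(p1,float),np.array(p2,float)); return (X[:3]/X[3]).ravel()
def onz(P,p,z):
    H=np.c_[P[:,0],P[:,1],P[:,2]*z+P[:,3]]; v=np.linalg.solve(H,[*p,1]); return v[:2]/v[2]
E
python3 - <<'E'
from h import *
a=cv2.imread('pics/scene0.png'); b=cv2.imread('pics/side0.png')
A=cv2.resize(a[165:265,300:400],(500,500),interpolation=cv2.INTER_CUBIC); B=cv2.resize(b[180:280,250:310],(300,500),interpolation=cv2.INTER_CUBIC)
cv2.imwrite('pics/crop0.png',np.hstack([A,B]))
X=tri(cam('scene'),(346,193),cam('side'),(297,203)); print('grip',X)
hs=cv2.cvtColor(a,cv2.COLOR_BGR2HSV); m=((hs[...,0]<8)|(hs[...,0]>172))&(hs[...,1]>150)&(hs[...,2]>90)
ys,xs=np.nonzero(m[175:205,330:362]); print('red',xs.mean()+330,ys.mean()+175,len(xs),xs.min()+330,xs.max()+330)
print('foot',onz(cam('scene'),(346,243),0.01),'mug',onz(cam('side'),(309,290),0),'jar',onz(cam('side'),(386,283),0),'tape',onz(cam('scene'),(257,300),0))
E
```

```text
grip [ 0.47504309 -0.05989299  0.1607514 ]
red 345.2439024390244 191.4268292682927 82 342 349
foot [ 0.44977252 -0.04690235] mug [ 0.47133083 -0.27531503] jar [ 0.68554069 -0.27839157] tape [0.36280252 0.28510831]
```

View pics/crop0.png

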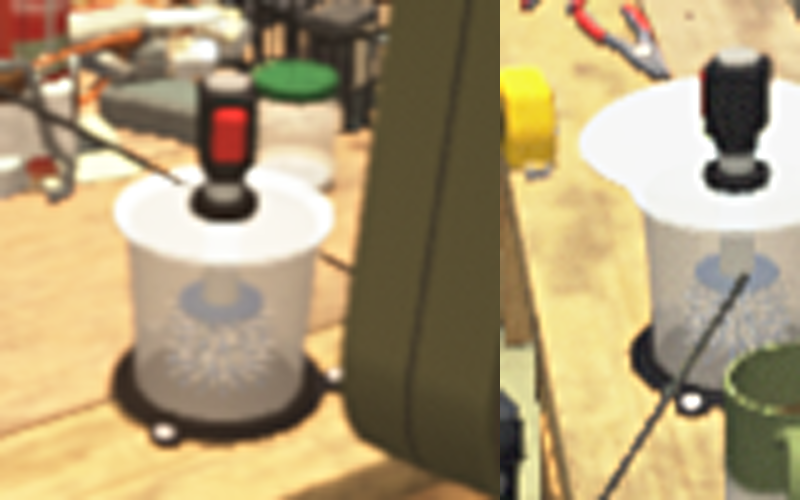

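Run:
```python
from h import *
P,Q=cam('scene'),cam('side')
print('grip',tri(P,(345.4,189.5),Q,(297.5,201)))
l1=P.T@np.cross([300,183,1],[336,201.5,1]); l2=Q.T@np.cross([370,145,1],[312,215,1])
for n,l in(('up',l2),('low',Q.T@np.cross([299,235,1],[270,280,1]))):
    for z in(0,.1,.2,.3,.4):
        print(n,z,np.linalg.solve([l1[:2],l[:2]],[-l1[3]-l1[2]*z,-l[3]-l[2]*z]).round(3))
for M in(P,Q): print('camc',-np.linalg.inv(M[:,:3])@M[:,3])
```

```text
grip [ 0.4773265  -0.06052359  0.16874513]
up 0 [ 0.321 -0.24 ]
up 0.1 [ 0.493 -0.083]
up 0.2 [0.664 0.074]
up 0.3 [0.835 0.232]
up 0.4 [1.006 0.389]
low 0 [ 0.361 -0.236]
low 0.1 [ 0.498 -0.082]
low 0.2 [0.635 0.072]
low 0.3 [0.771 0.225]
low 0.4 [0.908 0.379]
camc [-0.39674799  0.59682915  0.64615691]
camc [ 0.25937073 -1.32483843  0.70719477]
```

```bash
python3 -m handwheel '[{"z":-5},{"x":42,"y":-42,"z":-7},{"x":42,"y":-42,"z":-7},{"x":42,"y":-42,"z":-7},{"x":42,"y":-42,"z":-7},{"x":42,"y":-42,"z":-7},{"x":42,"y":-42,"z":-7},{"x":42,"y":-42,"z":-7},{"x":42,"y":-42,"z":-7},{"x":42,"y":-42,"z":-7}]' && python3 -m handwheel '[{"x":0}]'
```

```text
schema error: expected keys x, y, z, ax, ay, az, gripper
```

```bash
python3 -m handwheel '[{"x":0,"y":0,"z":-5,"ax":0,"ay":0,"az":0,"gripper":-1},{"x":42,"y":-42,"z":-7,"ax":0,"ay":0,"az":0,"gripper":-1},{"x":42,"y":-42,"z":-7,"ax":0,"ay":0,"az":0,"gripper":-1},{"x":42,"y":-42,"z":-7,"ax":0,"ay":0,"az":0,"gripper":-1},{"x":42,"y":-42,"z":-7,"ax":0,"ay":0,"az":0,"gripper":-1},{"x":42,"y":-42,"z":-7,"ax":0,"ay":0,"az":0,"gripper":-1},{"x":42,"y":-42,"z":-7,"ax":0,"ay":0,"az":0,"gripper":-1},{"x":42,"y":-42,"z":-7,"ax":0,"ay":0,"az":0,"gripper":-1},{"x":42,"y":-42,"z":-7,"ax":0,"ay":0,"az":0,"gripper":-1},{"x":42,"y":-42,"z":-7,"ax":0,"ay":0,"az":0,"gripper":-1}]'
```

```text
t: 1.1
position: [0.4179, -0.1897, 0.2984]
tcp_rot: [-3.086, -0.588, -0.0]
ft_force: [0.9, 0.5, 0.1]
width: 0.0954
finger_force: 0.0
```

```bash
python3 -m handwheel '[{"x":10,"y":-10,"z":0,"ax":0,"ay":0,"az":0,"gripper":-1},{"x":10,"y":-10,"z":0,"ax":0,"ay":0,"az":0,"gripper":-1},{"x":10,"y":-10,"z":0,"ax":0,"ay":0,"az":0,"gripper":-1},{"x":10,"y":-10,"z":0,"ax":0,"ay":0,"az":0,"gripper":-1},{"x":10,"y":-10,"z":0,"ax":0,"ay":0,"az":0,"gripper":-1}]'
python3 - <<'E'
from h import *
P=cam('wrist'); np.save('P.npy',P)
cv2.imwrite('pics/w1.png',bot.grab_frame('wrist')[:,:,::-1])
p=P@[.4773,-.0605,.169,1]; print(p[:2]/p[2])
E
```

```text
t: 1.6
position: [0.4739, -0.0612, 0.2981]
tcp_rot: [3.085, 0.592, -0.002]
ft_force: [-0.8, 0.9, -0.5]
width: 0.0952
finger_force: 0.0
[325.44020505 193.09938089]
```

View pics/w1.png

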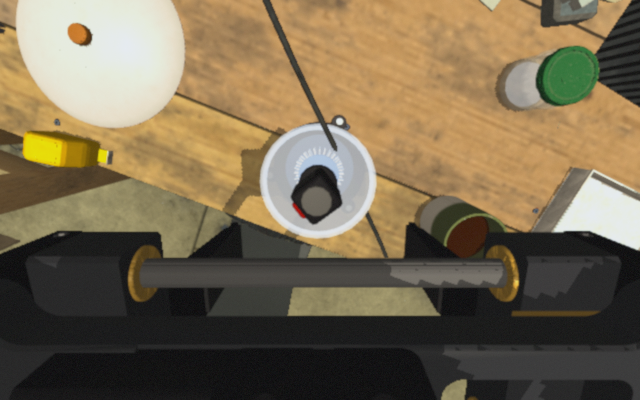

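The wrist view shows the grip top at about (318,195), turned roughly 45° in the picture, with the red button at its lower left (299,210).

Run:
```python
from h import *
im=cv2.imread('pics/w1.png'); c=cv2.resize(im[155:235,275:360],None,fx=7,fy=7,interpolation=cv2.INTER_CUBIC)
cv2.imwrite('pics/w1c.png',c)
g=cv2.cvtColor(im,cv2.COLOR_BGR2GRAY)
hs=cv2.cvtColor(im,cv2.COLOR_BGR2HSV); m=((hs[...,0]<8)|(hs[...,0]>172))&(hs[...,1]>130)&(hs[...,2]>60)
ys,xs=np.nonzero(m[180:235,275:360]); r=(xs.mean()+275,ys.mean()+180); print(r,len(xs))
P=np.load('P.npy'); print(onz(P,(318,195),.198),onz(P,r,.18))
```

```text
(np.float64(298.52941176470586), np.float64(210.05882352941177)) 68
[ 0.47936498 -0.05283433] [ 0.45607494 -0.04286211]
```

View pics/w1c.png

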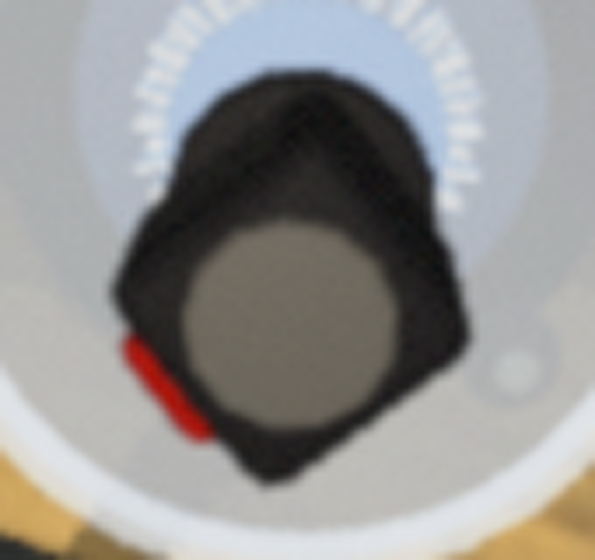

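The enlarged view shows the grip's corners at crop pixels left (115,292), bottom (268,485) and right (470,340). The button is on the left–bottom edge.

Run:
```python
from h import *
P=np.load('P.npy')
L,B,Rr,C=[onz(P,(275+u/7-.43,155+v/7-.43),z) for u,v,z in((115,292,.198),(268,485,.198),(470,340,.198),(290,325,.2))]
print(L,B,Rr,C,'mid',(L+Rr)/2, np.linalg.norm(L-B),np.linalg.norm(B-Rr))
a1=np.degrees(np.arctan2(*(B-Rr)[::-1])); a2=np.degrees(np.arctan2(*(L-B)[::-1]))
print('dir of -x from BR',a1,' y dir from L-B',a2)
M=R.from_rotvec(bot.get_state()['tcp_rot']).as_matrix(); print(M.round(3), bot.get_state()['joint_pos'])
```

```text
[ 0.47005665 -0.03242138] [ 0.4544123 -0.057969 ] [ 0.48020801 -0.07375577] [ 0.47445994 -0.05302496] mid [ 0.47513233 -0.05308857] 0.029957088798784295 0.03024302959881843
dir of -x from BR 148.53370677637486  y dir from L-B 58.51834620421253
[[ 0.93   0.368 -0.001]
 [ 0.368 -0.93  -0.   ]
 [-0.001 -0.    -1.   ]] [-2.42399881e-01 -3.00265891e-01  1.93889316e+00 -5.07851537e-04
  1.50390925e+00  9.51108317e-01]
```

```bash
python3 -m handwheel '[{"x":0.4,"y":-0.75,"z":0,"ax":0,"ay":0,"az":0.15,"gripper":-1},{"x":0.4,"y":-0.75,"z":0,"ax":0,"ay":0,"az":0.3,"gripper":-1},{"x":0.4,"y":-0.75,"z":0,"ax":0,"ay":0,"az":0.45,"gripper":-1},{"x":0.4,"y":-0.75,"z":0,"ax":0,"ay":0,"az":0.6,"gripper":-1},{"x":0.4,"y":-0.75,"z":2,"ax":0,"ay":0,"az":0.75,"gripper":-1},{"x":0.4,"y":-0.75,"z":4,"ax":0,"ay":0,"az":0.88,"gripper":-1},{"x":0.4,"y":-0.75,"z":6,"ax":0,"ay":0,"az":0.927,"gripper":-1},{"x":0.4,"y":-0.75,"z":6,"ax":0,"ay":0,"az":0.927,"gripper":-1},{"x":0.4,"y":-0.75,"z":6,"ax":0,"ay":0,"az":0.927,"gripper":-1}]'
python3 - <<'E'
from h import *
P=cam('wrist'); np.save('P2.npy',P); M=R.from_rotvec(bot.get_state()['tcp_rot']).as_matrix(); print(M.round(3))
im=bot.grab_frame('wrist')[:,:,::-1]; p=P@[.4748,-.053,.198,1]; p=p[:2]/p[2]; print(p)
x,y=int(p[0]),int(p[1]); y0=max(0,y-60); x0=x-75; print(x0,y0)
cv2.imwrite('pics/w2c.png',cv2.resize(np.ascontiguousarray(im[y0:y0+120,x0:x0+150]),None,fx=5,fy=5,interpolation=cv2.INTER_CUBIC))
E
```

```text
t: 2.55
position: [0.4746, -0.0546, 0.2386]
tcp_rot: [3.023, -0.855, -0.001]
ft_force: [-0.1, -0.3, 0.3]
width: 0.0951
finger_force: 0.0
[[ 0.852 -0.524 -0.001]
 [-0.524 -0.852  0.   ]
 [-0.001  0.    -1.   ]]
[320.79164927 227.3394354 ]
245 167
```

View pics/w2c.png

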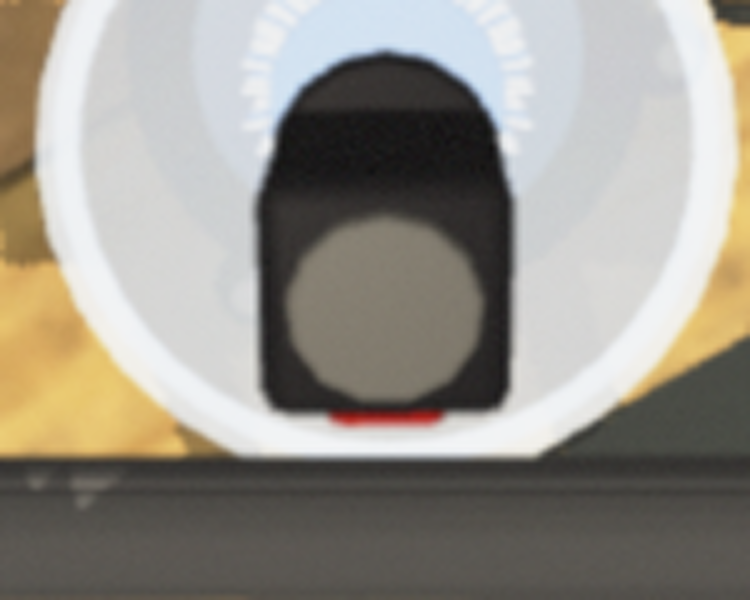

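```bash
python3 -m handwheel '[{"x":0,"y":-0.1,"z":3.5,"ax":0,"ay":0,"az":0,"gripper":-1},{"x":0,"y":-0.1,"z":6.5,"ax":0,"ay":0,"az":0,"gripper":-1},{"x":0,"y":-0.1,"z":6.5,"ax":0,"ay":0,"az":0,"gripper":-1},{"x":0,"y":-0.1,"z":6.5,"ax":0,"ay":0,"az":0,"gripper":1},{"x":0,"y":-0.1,"z":6.5,"ax":0,"ay":0,"az":0,"gripper":1},{"x":0,"y":-0.1,"z":6.5,"ax":0,"ay":0,"az":0,"gripper":1},{"x":0,"y":-0.1,"z":6.5,"ax":0,"ay":0,"az":0,"gripper":1},{"x":0,"y":-0.1,"z":6.5,"ax":0,"ay":0,"az":0,"gripper":1},{"x":0,"y":-0.1,"z":6.5,"ax":0,"ay":0,"az":0,"gripper":1},{"x":0,"y":-0.1,"z":6.5,"ax":0,"ay":0,"az":0,"gripper":1}]'
```

```text
t: 3.6
position: [0.4755, -0.0526, 0.1737]
tcp_rot: [-3.023, 0.853, -0.0]
ft_force: [-0.0, 0.1, 0.5]
width: 0.0445
finger_force: 0.0
```

```bash
python3 -m handwheel '[{"x":0,"y":0,"z":0,"ax":0,"ay":0,"az":0,"gripper":1},{"x":0,"y":0,"z":0,"ax":0,"ay":0,"az":0,"gripper":1},{"x":0,"y":0,"z":0,"ax":0,"ay":0,"az":0,"gripper":1},{"x":0,"y":0,"z":0,"ax":0,"ay":0,"az":0,"gripper":1},{"x":0,"y":0,"z":0,"ax":0,"ay":0,"az":0,"gripper":1}]'
```

```text
t: 4.1
position: [0.4749, -0.0535, 0.1735]
tcp_rot: [3.021, -0.852, -0.002]
ft_force: [-3.5, -3.5, 0.9]
width: 0.0338
finger_force: 30.0
```

```bash
python3 -m handwheel '[{"x":0,"y":0,"z":-1,"ax":0,"ay":0,"az":0,"gripper":1},{"x":0,"y":0,"z":-2,"ax":0,"ay":0,"az":0,"gripper":1},{"x":0,"y":0,"z":-3,"ax":0,"ay":0,"az":0,"gripper":1},{"x":0,"y":0,"z":-4,"ax":0,"ay":0,"az":0,"gripper":1},{"x":0,"y":0,"z":-4.8,"ax":0,"ay":0,"az":0,"gripper":1},{"x":0,"y":0,"z":-5,"ax":0,"ay":0,"az":0,"gripper":1},{"x":0,"y":0,"z":-5,"ax":0,"ay":0,"az":0,"gripper":1}]'
```

```text
t: 4.8
position: [0.4748, -0.0535, 0.223]
tcp_rot: [3.021, -0.852, -0.002]
ft_force: [-1.4, -5.5, -3.0]
width: 0.034
finger_force: 30.0
```

```bash
python3 -m handwheel '[{"x":0,"y":0,"z":-0.2,"ax":0,"ay":0,"az":0,"gripper":1},{"x":0,"y":0,"z":-0.3,"ax":0,"ay":0,"az":0,"gripper":1},{"x":0,"y":0,"z":-0.3,"ax":0,"ay":0,"az":0,"gripper":1}]'
```

```text
t: 5.1
position: [0.4748, -0.0535, 0.2256]
tcp_rot: [3.021, -0.852, -0.002]
ft_force: [-1.0, -4.5, -3.4]
width: 0.034
finger_force: 30.0
```

```bash
python3 -m handwheel '[{"x":0,"y":0,"z":-0.1,"ax":0,"ay":0,"az":0,"gripper":1},{"x":0,"y":0,"z":-0.2,"ax":0,"ay":0,"az":0,"gripper":1},{"x":0,"y":0,"z":-0.2,"ax":0,"ay":0,"az":0,"gripper":1}]'
```

```text
t: 5.4
position: [0.4748, -0.0535, 0.2268]
tcp_rot: [3.021, -0.853, -0.003]
ft_force: [1.3, -4.0, -6.2]
width: 0.0339
finger_force: 30.0
```

```bash
python3 -m handwheel '[{"x":0,"y":0,"z":-0.1,"ax":0,"ay":0,"az":0,"gripper":1},{"x":0,"y":0,"z":-0.2,"ax":0,"ay":0,"az":0,"gripper":1},{"x":0,"y":0,"z":-0.2,"ax":0,"ay":0,"az":0,"gripper":1}]'
```

```text
t: 5.7
position: [0.4747, -0.0535, 0.2271]
tcp_rot: [3.021, -0.853, -0.003]
ft_force: [2.6, -6.4, -13.7]
width: 0.0339
finger_force: 30.0
```

```bash
python3 -m handwheel '[{"x":0,"y":0,"z":1,"ax":0,"ay":0,"az":0,"gripper":1},{"x":0,"y":0,"z":2,"ax":0,"ay":0,"az":0,"gripper":1},{"x":0,"y":0,"z":3,"ax":0,"ay":0,"az":0,"gripper":1},{"x":0,"y":0,"z":4,"ax":0,"ay":0,"az":0,"gripper":1},{"x":0,"y":0,"z":5,"ax":0,"ay":0,"az":0,"gripper":1},{"x":0,"y":0,"z":5.6,"ax":0,"ay":0,"az":0,"gripper":1},{"x":0,"y":0,"z":5.9,"ax":0,"ay":0,"az":0,"gripper":1},{"x":0,"y":0,"z":5.9,"ax":0,"ay":0,"az":0,"gripper":1}]'
```

```text
t: 6.5
position: [0.475, -0.0535, 0.1735]
tcp_rot: [3.021, -0.852, -0.002]
ft_force: [-8.1, -3.1, 9.3]
width: 0.0337
finger_force: 30.0
```

```bash
python3 -m handwheel '[{"x":0,"y":0,"z":-1,"ax":0,"ay":0,"az":0,"gripper":1},{"x":0,"y":0,"z":-2,"ax":0,"ay":0,"az":0,"gripper":1},{"x":0,"y":0,"z":-3,"ax":0,"ay":0,"az":0,"gripper":1},{"x":0,"y":0,"z":-4,"ax":0,"ay":0,"az":0,"gripper":1},{"x":0,"y":0,"z":-5,"ax":0,"ay":0,"az":0,"gripper":1},{"x":0,"y":0,"z":-5.6,"ax":0,"ay":0,"az":0,"gripper":1},{"x":0,"y":0,"z":-5.9,"ax":0,"ay":0,"az":0,"gripper":1},{"x":0,"y":0,"z":-5.9,"ax":0,"ay":0,"az":0,"gripper":1},{"x":0,"y":0,"z":-5.9,"ax":0,"ay":0,"az":0,"gripper":1}]'
python3 -m handwheel '[{"x":0,"y":0,"z":1,"ax":0,"ay":0,"az":0,"gripper":1},{"x":0,"y":0,"z":2,"ax":0,"ay":0,"az":0,"gripper":1},{"x":0,"y":0,"z":3,"ax":0,"ay":0,"az":0,"gripper":1},{"x":0,"y":0,"z":4,"ax":0,"ay":0,"az":0,"gripper":1},{"x":0,"y":0,"z":5,"ax":0,"ay":0,"az":0,"gripper":1},{"x":0,"y":0,"z":5.6,"ax":0,"ay":0,"az":0,"gripper":1},{"x":0,"y":0,"z":5.9,"ax":0,"ay":0,"az":0,"gripper":1},{"x":0,"y":0,"z":5.9,"ax":0,"ay":0,"az":0,"gripper":1},{"x":0,"y":0,"z":5.9,"ax":0,"ay":0,"az":0,"gripper":1}]'
```

```text
t: 7.4
position: [0.4747, -0.0535, 0.2271]
tcp_rot: [3.021, -0.853, -0.003]
ft_force: [3.2, -6.3, -13.1]
width: 0.034
finger_force: 30.0
t: 8.3
position: [0.475, -0.0535, 0.1735]
tcp_rot: [3.021, -0.852, -0.002]
ft_force: [-7.4, -4.0, 8.4]
width: 0.0343
finger_force: 30.0
```

```bash
python3 -m handwheel '[{"x":0,"y":0,"z":-0.2,"ax":0,"ay":0,"az":0,"gripper":-1},{"x":0,"y":0,"z":-0.2,"ax":0,"ay":0,"az":0,"gripper":-1},{"x":0,"y":0,"z":-0.2,"ax":0,"ay":0,"az":0,"gripper":-1},{"x":0,"y":0,"z":-0.2,"ax":0,"ay":0,"az":0,"gripper":-1},{"x":0,"y":0,"z":-0.2,"ax":0,"ay":0,"az":0,"gripper":-1},{"x":0,"y":0,"z":-0.2,"ax":0,"ay":0,"az":0,"gripper":-1},{"x":0,"y":0,"z":-3,"ax":0,"ay":0,"az":0,"gripper":-1},{"x":0,"y":0,"z":-6.5,"ax":0,"ay":0,"az":0,"gripper":-1},{"x":0,"y":0,"z":-6.5,"ax":0,"ay":0,"az":0,"gripper":-1},{"x":0,"y":0,"z":-6.5,"ax":0,"ay":0,"az":0,"gripper":-1}]'
python3 -m handwheel '[{"x":0,"y":0,"z":0,"ax":0,"ay":0,"az":-0.145,"gripper":-1},{"x":0,"y":0,"z":0,"ax":0,"ay":0,"az":-0.29,"gripper":-1},{"x":0,"y":0,"z":0,"ax":0,"ay":0,"az":-0.435,"gripper":-1},{"x":0,"y":0,"z":0,"ax":0,"ay":0,"az":-0.58,"gripper":-1},{"x":0,"y":0,"z":0,"ax":0,"ay":0,"az":-0.725,"gripper":-1},{"x":0,"y":0,"z":0,"ax":0,"ay":0,"az":-0.87,"gripper":-1},{"x":0,"y":0,"z":0,"ax":0,"ay":0,"az":-1.015,"gripper":-1},{"x":0,"y":0,"z":0,"ax":0,"ay":0,"az":-1.16,"gripper":-1},{"x":0,"y":0,"z":0,"ax":0,"ay":0,"az":-1.305,"gripper":-1},{"x":0,"y":0,"z":0,"ax":0,"ay":0,"az":-1.45,"gripper":-1}]'
python3 -m handwheel '[{"x":0,"y":0,"z":0,"ax":0,"ay":0,"az":-0.121,"gripper":-1},{"x":0,"y":0,"z":0,"ax":0,"ay":0,"az":-0.121,"gripper":-1},{"x":0,"y":0,"z":0,"ax":0,"ay":0,"az":-0.121,"gripper":-1}]'
python3 - <<'E'
from h import *
P=cam('wrist'); M=R.from_rotvec(bot.get_state()['tcp_rot']).as_matrix(); print(M.round(3))
im=bot.grab_frame('wrist')[:,:,::-1]; p=P@[.475,-.0535,.198,1]; p=p[:2]/p[2]; print(p)
x,y=int(p[0]),int(p[1]); y0=y-60; x0=x-75; print(x0,y0)
cv2.imwrite('pics/w3c.png',cv2.resize(np.ascontiguousarray(im[y0:y0+120,x0:x0+150]),None,fx=5,fy=5,interpolation=cv2.INTER_CUBIC))
E
```

```text
t: 9.3
position: [0.476, -0.0527, 0.2376]
tcp_rot: [-3.023, 0.853, -0.003]
ft_force: [-0.9, 0.7, -0.3]
width: 0.0948
finger_force: 0.0
t: 10.3
position: [0.4746, -0.0524, 0.2345]
tcp_rot: [-2.823, -1.374, 0.004]
ft_force: [0.2, 0.3, -0.5]
width: 0.0948
finger_force: 0.0
t: 10.6
position: [0.4749, -0.0525, 0.2353]
tcp_rot: [-2.742, -1.531, 0.002]
ft_force: [0.8, -0.5, -0.5]
width: 0.0951
finger_force: 0.0
[[ 0.525  0.851 -0.002]
 [ 0.851 -0.525  0.   ]
 [-0.001 -0.002 -1.   ]]
[326.93284022 232.19364217]
251 172
```

View pics/w3c.png

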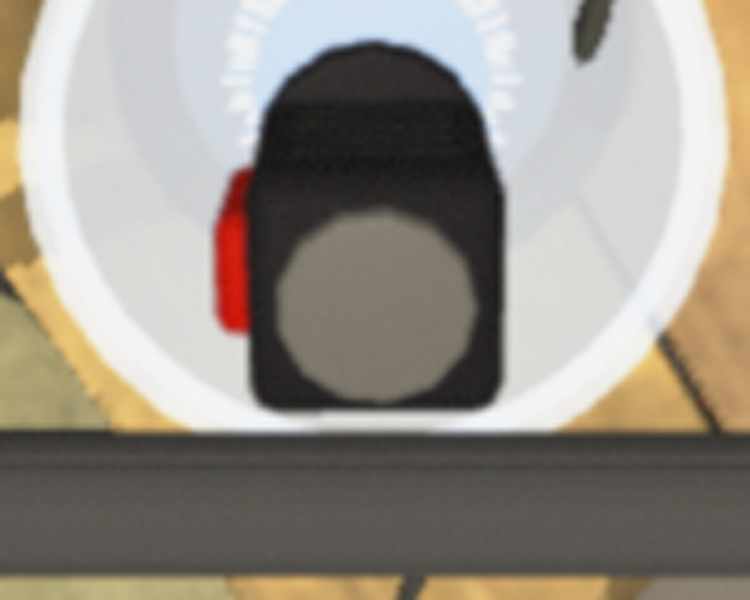

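Well aligned: the button is on the left finger's side at crop (233,250) and the grip is centred at 326 px.

```bash
python3 -m handwheel '[{"x":-0.1,"y":0,"z":3.2,"ax":0,"ay":0,"az":0,"gripper":-1},{"x":-0.1,"y":0,"z":6.2,"ax":0,"ay":0,"az":0,"gripper":-1},{"x":-0.1,"y":0,"z":6.2,"ax":0,"ay":0,"az":0,"gripper":-1},{"x":-0.1,"y":0,"z":6.2,"ax":0,"ay":0,"az":0,"gripper":1},{"x":-0.1,"y":0,"z":6.2,"ax":0,"ay":0,"az":0,"gripper":1},{"x":-0.1,"y":0,"z":6.2,"ax":0,"ay":0,"az":0,"gripper":1},{"x":-0.1,"y":0,"z":6.2,"ax":0,"ay":0,"az":0,"gripper":1},{"x":-0.1,"y":0,"z":6.2,"ax":0,"ay":0,"az":0,"gripper":1},{"x":-0.1,"y":0,"z":6.2,"ax":0,"ay":0,"az":0,"gripper":1},{"x":-0.1,"y":0,"z":6.2,"ax":0,"ay":0,"az":0,"gripper":1}]'
python3 -m handwheel '[{"x":0,"y":0,"z":0,"ax":0,"ay":0,"az":0,"gripper":1},{"x":0,"y":0,"z":0,"ax":0,"ay":0,"az":0,"gripper":1},{"x":0,"y":0,"z":0,"ax":0,"ay":0,"az":0,"gripper":1},{"x":0,"y":0,"z":0,"ax":0,"ay":0,"az":0,"gripper":1},{"x":0,"y":0,"z":0,"ax":0,"ay":0,"az":0,"gripper":1},{"x":0,"y":0,"z":0,"ax":0,"ay":0,"az":0,"gripper":1}]'
```

```text
t: 11.65
position: [0.475, -0.0535, 0.1747]
tcp_rot: [2.741, 1.535, 0.0]
ft_force: [0.2, 0.4, -0.2]
width: 0.0442
finger_force: 0.0
t: 12.25
position: [0.4758, -0.054, 0.1749]
tcp_rot: [2.739, 1.534, 0.002]
ft_force: [4.1, -3.2, -1.1]
width: 0.034
finger_force: 30.0
```

```bash
python3 -m handwheel '[{"x":0,"y":0,"z":-1,"ax":0,"ay":0,"az":0,"gripper":1},{"x":0,"y":0,"z":-2,"ax":0,"ay":0,"az":0,"gripper":1},{"x":0,"y":0,"z":-3,"ax":0,"ay":0,"az":0,"gripper":1},{"x":0,"y":0,"z":-4,"ax":0,"ay":0,"az":0,"gripper":1},{"x":0,"y":0,"z":-5,"ax":0,"ay":0,"az":0,"gripper":1},{"x":0,"y":0,"z":-5,"ax":0,"ay":0,"az":0,"gripper":1}]'
python3 -m handwheel '[{"x":0,"y":0,"z":-1,"ax":0,"ay":0,"az":0,"gripper":1},{"x":0,"y":0,"z":-2,"ax":0,"ay":0,"az":0,"gripper":1},{"x":0,"y":0,"z":-3,"ax":0,"ay":0,"az":0,"gripper":1},{"x":0,"y":0,"z":-4,"ax":0,"ay":0,"az":0,"gripper":1},{"x":0,"y":0,"z":-5,"ax":0,"ay":0,"az":0,"gripper":1},{"x":0,"y":0,"z":-5.8,"ax":0,"ay":0,"az":0,"gripper":1},{"x":0,"y":0,"z":-5.8,"ax":0,"ay":0,"az":0,"gripper":1}]'
```

```text
t: 12.85
position: [0.4758, -0.0539, 0.226]
tcp_rot: [2.739, 1.534, 0.002]
ft_force: [3.4, -3.1, -0.3]
width: 0.0342
finger_force: 30.0
t: 13.55
position: [0.4757, -0.0539, 0.2826]
tcp_rot: [2.74, 1.534, 0.002]
ft_force: [6.1, -3.1, -3.6]
width: 0.0341
finger_force: 30.0
```

Force pattern fits: first the extension, then the brush weight. Up to the lid now.

```bash
python3 -m handwheel '[{"x":0,"y":0,"z":-0.2,"ax":0,"ay":0,"az":0,"gripper":1},{"x":0,"y":0,"z":-0.4,"ax":0,"ay":0,"az":0,"gripper":1},{"x":0,"y":0,"z":-0.6,"ax":0,"ay":0,"az":0,"gripper":1},{"x":0,"y":0,"z":-0.6,"ax":0,"ay":0,"az":0,"gripper":1},{"x":0,"y":0,"z":-0.6,"ax":0,"ay":0,"az":0,"gripper":1}]'
```

```text
t: 14.05
position: [0.4757, -0.0539, 0.2867]
tcp_rot: [2.74, 1.534, 0.001]
ft_force: [7.0, -3.0, -6.4]
width: 0.0339
finger_force: 30.0
```

```bash
python3 -m handwheel '[{"x":0,"y":0,"z":-0.1,"ax":0,"ay":0,"az":0,"gripper":1},{"x":0,"y":0,"z":-0.2,"ax":0,"ay":0,"az":0,"gripper":1},{"x":0,"y":0,"z":-0.2,"ax":0,"ay":0,"az":0,"gripper":1},{"x":0,"y":0,"z":-0.2,"ax":0,"ay":0,"az":0,"gripper":1},{"x":0,"y":0,"z":-0.2,"ax":0,"ay":0,"az":0,"gripper":1}]'
python3 - <<'E'
from h import *
a=bot.grab_frame('scene')[:,:,::-1][130:265,290:420]; b=bot.grab_frame('side')[:,:,::-1][130:265,240:370]
cv2.imwrite('pics/end.png',cv2.resize(np.hstack([a,b]),None,fx=3,fy=3,interpolation=cv2.INTER_CUBIC))
E
```

```text
t: 14.55
position: [0.4756, -0.0539, 0.2868]
tcp_rot: [2.741, 1.534, 0.0]
ft_force: [10.6, -3.8, -12.7]
width: 0.0344
finger_force: 30.0
```

View pics/end.png

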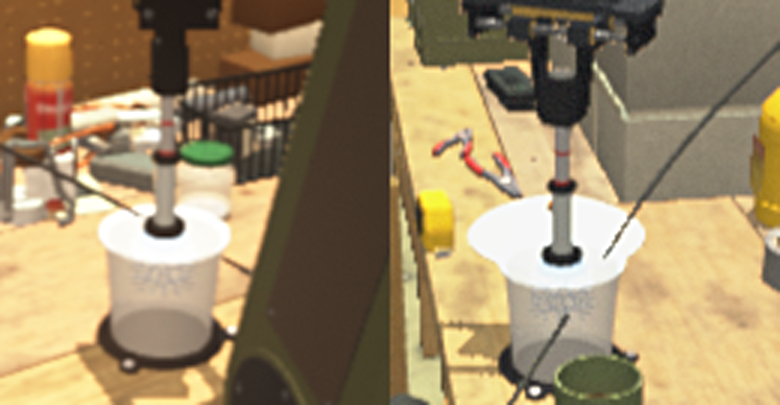

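The view shows the brush up against the lid at (165,275), the handle drawn out and the grip held. The total travel was 112 mm, and the upward pull met a firm stop.

```bash
python3 -c "
from plant import bot
print(bot.finish_job())"
```

```text
the job is handed in; nothing more can be done
None
```

I rinsed the brush with two full strokes, then pulled the handle out to its second stop with the brush against the lid, and handed the job in at about 15 s with the grip still held; the 112 mm rise and the firm upward stop match, but the verdict was not shown.

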